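# Infrared thermometer held on the furnace mouth

### The arm

A 6-joint arm with a two-finger parallel gripper is mounted at the origin on the work surface. World frame = base frame: x ahead of the robot, y to its left, z up, the work surface at z = 0. Lengths are in mm, angles in rad, forces in N, time in s.
With the tool pointing down it reaches from about 275 to 725 mm from the base axis. Payload 15.9 kg.
Tool frame: the origin (TCP) lies at the centre of the arm's flange, where the gripper is bolted on; the fingertips stand 173 mm ahead of it and the grasp point (between the pads) lies 155 mm ahead of it (env.hold_point_z is the distance from the TCP to the grasp point, in mm); z points along the fingers, y is the line along which they close (so a half turn about z gives the same grasp; the last joint's range is limited). The gripper opens to 85 mm and grips with 20 to 120 N. Pads are 22 mm wide; open, the fingers measure 114 mm over their backs; the gripper's body (76 mm by 85 mm) begins 54 mm behind the grasp point. The pads swing forward as they close: fully open they stand 13 mm farther back than shut.
Start: joints at [1.129, 0.213, -0.034, 1.323, 0, 1.571], TCP at [213.776, 451.98, 404.706] pointing down, gripper open.
Joint ranges: [-2.98, 2.98], [-0.74, 1.72], [-1.14, 1.35], [-2.1, 2.04], [-1.57, 1.44], [-3.14, 3.14]. Speed limits (rad/s): [1.89, 1.89, 2.39, 2.57, 3.14, 3.14].

### API

Orientations are given as a rotation vector (axis times angle).
In Python, from cell import monitor, vision, order, env gives the robot as it stands. The module is installed in compiled form; this text tells all that it offers.
- The arm moves only by the tool play_rows, never from a script. Its argument "deltas" is a list of rows, each a list of 3 entries, a list of its own where there are three numbers: the turn, a rotation vector about the tool's x, y, z in rad, then the shift along the tool's x, y, z in mm, then the closure, from -1 (fully open) to 1 (shut), so that 0 is half open. In form: [[[rx, ry, rz], [dx, dy, dz], fingers], ...]. A call has 1 to 5 rows; each row is the pose to reach, as a shift and turn from the pose commanded when the call began, along the tool's axes at that moment; what a row does not reach only later rows make up. A row lasts 1/12 s, in which the tool goes at most 41.7 mm and 7.16 degrees, less where a joint would pass 70% of its speed; a pose out of reach is approached as far as the arm can. A call with a gripper value outside its range is refused whole. The fingers move at their own pace and stop on an object; "force" is the grip in N (left out, the last holds). Time passes only in rows, so rows that repeat a pose let the fingers close. It gives the time, the measured TCP pose, the force, the opening and the grip force at its end, in the units of the state.
- monitor.read_state(): the state, without advancing time (a new reading comes with each control period).
- vision.capture(name): name is "scene" or "side" or "wrist"; returns (picture, depth): 480x640x3 uint8, blue, green, red; 480x640 float32, mm along the optical axis (not along the pixel's ray), 0 where there is no reading.
- vision.camera_info(name): a dict with "fx", "fy", "cx", "cy" (pixels), "eye" and "attitude" of the camera in the world. Camera axes: x right, y up, looking along -z (the intrinsics and any distortion apply to the point x, -y, -z); pixel columns grow to the right and rows downward; lengths in mm; the calibration is good to about 2 mm. A picture is of the moment at which its call begins: read the wrist's pose just before it. camera_info takes no time and is no camera call; for the wrist camera it gives the pose at the moment of the call.
- order.hand_in(): hands the job in; it is judged then, once.
The state is a dict: "time_s": time; "joint_pos": joint angles; "joint_vel": joint speeds; "effort": joint torques, N m; "tcp_pos": TCP position; "orientation": TCP orientation; "wrist_force": force on the tool from outside, world axes, zero at the start; "ft_torque": the same for the moment, N m; "gripper_width": opening from 0.0 (shut) to 1.0 (fully open); "finger_force": force on a finger pad.
Only numpy, scipy, OpenCV 4.12 (cv2) and the standard library are available. Lean on these libraries where they do the work, as an engineer would, in place of code of your own. Each camera call takes 0.05 s, during which the arm holds its last target. There are 200 camera calls.

### The job

Pick up the pistol-shaped infrared thermometer by its handle so that your grip keeps its spring trigger squeezed fully in, and aim it level and straight into the middle of the furnace's round mouth, with the lens about 10 cm in front of the mouth (it may stay on its side). Finish holding it there in the air, steady, with the trigger still squeezed: do not put it down or let go. Do not touch the furnace or disturb the other things on the bench.

Things in the scene. Friction and masses are not known exactly. Their poses are not given: they have to be found in the camera images.
- ir_gun: loose pistol-shaped infrared thermometer, 0.24 kg, 150 x 170 mm, 42 mm thick, grey head and foot, dark grey handle, pale trigger, lying on its side; it balances near the grip. Origin on its underside, below the grip point. x = sight line, forwards out of the lens; +y = towards the handle's foot (head on the -y side); z = up as it lies.
- gun_grip (a point): grip point: mid-handle at the trigger, 21 mm above the thermometer's origin. The handle is 34 mm front to back, 36 mm thick (z 3 to 39 mm), and raked: its front and back faces are square to a line turned +0.2 rad (anticlockwise from above) from the thermometer's x, each 17 mm from this point. It reaches 42 mm from here towards the head, 83 mm to the end of the foot
- gun_lens (a point): centre of the thermometer's lens, at (105, -60, 21) mm in the thermometer's frame, at the end of a round nose 39 mm across. The head behind it is a box: x -40 to 85, y -86 to -34, z 0 to 42 mm in that frame
- trigger (a joint): spring trigger's travel into the handle's front (m): 0 out, 0.008 flush (limit 0.010); 2 N to start, 6 N flush, springs back. 34 mm long (20 mm to the head side, 14 mm to the foot side of the grip point), 14 mm wide, out by 8 mm: with the handle 42 mm. Pads closing on it and on the handle's back push it in until they bear on the handle, 34 mm apart, centred on the grip point
- furnace: fixed black-body furnace, grey sheet-steel case 200 (x) x 180 (y) mm, 190 mm high, with a carrying bar at the back to x 131 mm. Origin under the case's centre. Its front faces -x; there a white ceramic collar, 84 mm across with a 50 mm round hole, stands 30 mm out, its axis along x at 110 mm height
- furnace_mouth (a point): the furnace's mouth: centre of the hole at the collar's outer end, at (-130, 0, 110) mm in the furnace's frame; one looks into it along the furnace's +x
- gun_foot (a point): middle of the foot's end face, at (-16.5, 81, 21) mm in the thermometer's frame
- multimeter: loose hand-held multimeter, a flat black-cased box 165 x 80 x 42 mm high with a dial; origin under its centre; leave alone
- beaker: loose glass beaker, 68 mm across, 85 mm high; origin under its centre; leave alone
- weights: loose stack of brass slotted weights, 54 mm across, 68 mm high with its hanger; origin under its centre; leave alone
- stopwatch: loose round stopwatch, 56 mm across, 14 mm high; origin under its centre; leave alone
- screwdriver: loose wooden-handled screwdriver lying flat, 200 mm long, 26 mm high; origin under its middle, handle to -x; leave alone
- lens_holder: loose lens in a ring on a wooden foot 90 x 45 mm, 119 mm high; origin under the foot's centre; leave alone

How it is judged (in metres and radians):
On the way, in this order (a step that is already met when the one before it is completed fails the run):
1. the thermometer is lifted off the bench in the fingers, its trigger squeezed (height (world z) of ir_gun above 0.03 m and contact force between ir_gun and the fingers above 5 N and value of joint trigger above 0.006 m), for 0.2 s.
2. it is aimed into the furnace mouth with the trigger squeezed (x of furnace_mouth in the frame of ir_gun between 0.175 and 0.235 m and y of furnace_mouth in the frame of ir_gun between -0.075 and -0.045 m and z of furnace_mouth in the frame of ir_gun between 0.006 and 0.036 m and angle between the x axis of ir_gun and the x axis of furnace, either way round below 0.2 rad and value of joint trigger above 0.006 m), for 0.5 s.
At the end, for the whole second after the job is handed in: Held in the air by the fingers (over 5 N), foot over 30 mm up, bearing on nothing else, at rest (under 20 mm/s, 0.1 rad/s), trigger in over 6 mm; lens 70 to 130 mm before the mouth, sight line within 15 mm of the mouth's centre in both cross directions and within 0.2 rad of its axis (all of step 2 and contact force between ir_gun and the fingers above 5 N and height (world z) of gun_foot above 0.03 m and contact force between ir_gun and furnace below 0.3 N and contact force between ir_gun and multimeter below 0.3 N and contact force between ir_gun and beaker below 0.3 N and contact force between ir_gun and weights below 0.3 N and contact force between ir_gun and stopwatch below 0.3 N and contact force between ir_gun and screwdriver below 0.3 N and contact force between ir_gun and lens_holder below 0.3 N and linear speed of ir_gun below 0.02 m/s and angular speed of ir_gun below 0.1 rad/s); the arm keeps its last pose, push and grip.
It fails at once if the furnace is touched by the robot or the thermometer (contact force between any of ir_gun, the fingers, the arm and furnace above 1 N).
It fails at once if another thing on the bench is knocked out of its place (over 20 mm) (distance of any of multimeter, beaker, weights, stopwatch, screwdriver, lens_holder from where it was at the start of the episode above 0.02 m).
It also fails if it takes over 42 s, if anything falls off the work surface, if the arm or the gripper's body presses on something with over 40 N, if the wrist force passes 120 N, or if a joint passes its speed limit or range.

## Working session

There is one attempt and no reset: what is moved stays moved. The work goes in short steps, Python scripts to look and compute and a tool call to move; the robot and the scene stay as the last step left them, time stands still between calls to the robot, and variables do not carry over. Pictures are saved under pics/ and viewed, at most 10 in all, crops included, and the job is handed in when it is done.

Besides the shell and the picture viewer there is one more tool, called after "Call:" as name([rows], argument=value, ...), one row to a line, values as JSON. play_rows: Moves the arm, as the interface text tells. Its arguments: {"type":"object","properties":{"deltas":{"type":"array"},"force":{"type":"number"}},"required":["deltas"]}

```bash
mkdir -p pics
python3 - <<'E'
from cell import monitor, vision, env
import cv2, numpy as np
print(monitor.read_state())
for n in ("scene","side"):
    im,d=vision.capture(n); cv2.imwrite(f"pics/{n}0.png",im); np.save(f"{n}0.npy",d)
    print(n,vision.camera_info(n))
print(vision.camera_info("wrist"))
E
```

```text
{'time_s': 0.0, 'joint_pos': array([ 1.12897491e+00,  2.13380594e-01, -3.50562236e-02,  1.32349740e+00,
        4.70790442e-06,  1.57082292e+00]), 'joint_vel': array([-1.52164979e-03,  1.02032259e-04, -9.28460744e-05,  1.11125500e-03,
       -7.93280777e-04, -1.55342939e-03]), 'effort': array([ 3.07429818e-04, -6.86167073e+01,  4.87115836e+01,  1.73256994e-02,
       -8.68994221e-05,  7.23099287e-07]), 'tcp_pos': array([213.73204722, 451.85914825, 404.20497926]), 'orientation': array([-6.88365430e-01, -3.06498925e+00,  1.74219817e-03]), 'wrist_force': array([0.33569245, 1.24693057, 1.18409459]), 'ft_torque': array([ 0.02982555, -0.02618634,  0.04360377]), 'finger_force': 0.0, 'gripper_width': 1.0020004576448018}
scene {'fx': 540.5361774783252, 'fy': 540.5361774783252, 'cx': 324.1664462586736, 'cy': 238.39706170184454, 'eye': array([1407.05777762,  260.62833611, 1027.01159824]), 'attitude': array([0.52114584, 0.67965476, 1.73225115])}
side {'fx': 522.3125921347045, 'fy': 522.3125921347045, 'cx': 313.9554099870985, 'cy': 237.90916388728974, 'eye': array([-257.77769384, -855.28323877,  839.22491578]), 'attitude': array([ 0.97994789, -0.36920605, -0.69501324])}
{'fx': 408.40251162806106, 'fy': 408.40251162806106, 'cx': 328.2610940627988, 'cy': 242.83431031502522, 'eye': array([142.66981772, 485.66208679, 373.78715141]), 'attitude': array([-0.27335471, -0.17252701,  1.12070632])}
```

View pics/scene0.png

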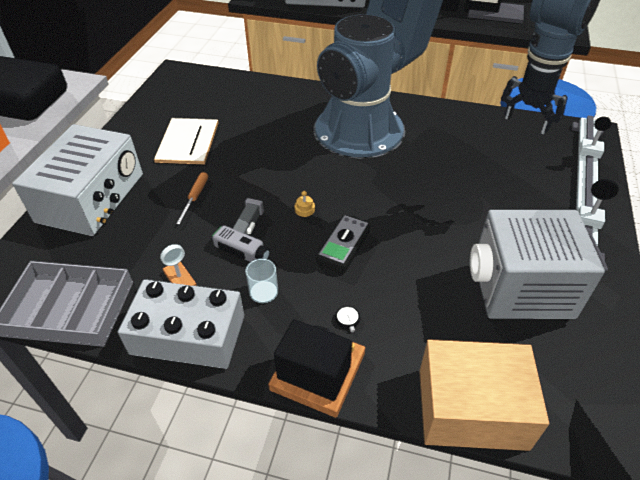

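View pics/side0.png

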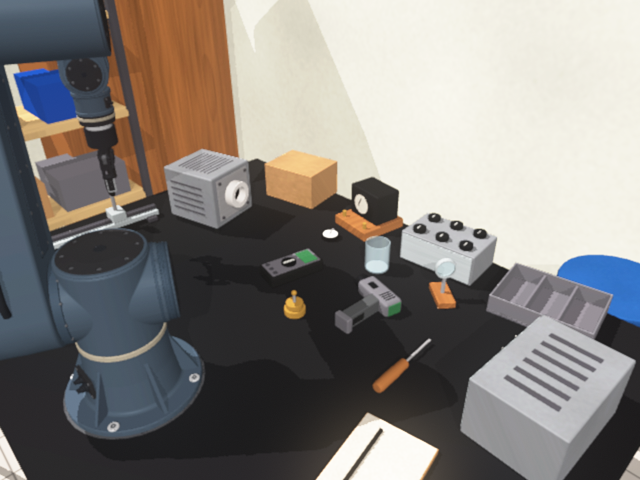

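The scene view shows the gun with its head at (218–268, 228–260), nose near (265,255) and foot at (255,205). The furnace mouth is at (480,262). In the side view the gun is at (335–400, 280–330), with the green rear end at (395,310), and the mouth is at (237,193).

```bash
cat > h.py <<'E'
import numpy as np, cv2
from scipy.spatial.transform import Rotation as R
def cloud(info,d):
    v,u=np.mgrid[0:480,0:640]
    p=np.dstack([(u-info['cx'])/info['fx']*d,-(v-info['cy'])/info['fy']*d,-d])
    return p@R.from_rotvec(info['attitude']).as_matrix().T+info['eye']
E
python3 - <<'E'
from h import *
from cell import vision
W=[]
for n in("scene","side"):
    d=np.load(n+"0.npy"); P=cloud(vision.camera_info(n),d); im=cv2.imread(f"pics/{n}0.png")
    if n=="scene": boxes={'gun':(208,195,275,266),'furn':(468,205,610,322),'beaker':(244,258,280,304),'meter':(316,212,370,272),'weights':(292,188,318,220)}
    else: boxes={'gun':(330,272,404,335),'furn':(163,145,254,228)}
    t=P[300:330,60:110] if n=="side" else P[100:130,200:260]
    print(n,'table z', np.median(P[(abs(P[...,2])<15)&(d>0)][:,2]))
    for k,(a,b,c,e) in boxes.items():
        Q=P[b:e,a:c].reshape(-1,3); C=im[b:e,a:c].reshape(-1,3); m=(d[b:e,a:c].ravel()>0)&(Q[:,2]>8)&(Q[:,2]<230); Q=Q[m]
        print(n,k,len(Q),np.percentile(Q,[2,50,98],axis=0).round().tolist())
        if k in('gun','furn'): W.append((n,k,Q,C[m]))
# top maps, 2px/mm for gun, both cams
S=3
out=[]
for cam in("scene","side"):
    Q,C=[(q,c) for n,k,q,c in W if n==cam and k=='gun'][0]
    c0=np.array([500,-130]) if 0 else np.median(np.vstack([q for n,k,q,c in W if k=='gun']),axis=0)[:2]
    m=np.full((600,400,3),60,np.uint8)
    for q,c in zip(Q,C):
        u=int(200-(q[1]-c0[1])*2); v=int(300-(q[0]-c0[0])*2)
        if 1<u<398 and 1<v<598: m[v-1:v+2,u-1:u+2]=c if cam=="x" else [int(np.clip(q[2]*4,0,255)),*(int(x) for x in c[1:])]
    for i in range(0,400,40): m[::8,i]=200
    for i in range(20,600,40): m[i,::8]=200
    out.append(m)
print('centre',c0); cv2.imwrite("pics/top.png",np.hstack(out))
E
```

```text
scene table z -0.5698351953658403
scene gun 1982 [[442.0, -239.0, 12.0], [583.0, -176.0, 39.0], [669.0, -76.0, 82.0]]
scene furn 12928 [[291.0, 391.0, 28.0], [598.0, 509.0, 174.0], [648.0, 675.0, 192.0]]
scene beaker 1171 [[616.0, -130.0, 10.0], [698.0, -78.0, 52.0], [728.0, -44.0, 85.0]]
scene meter 1801 [[435.0, 28.0, 11.0], [525.0, 75.0, 36.0], [592.0, 120.0, 43.0]]
scene weights 325 [[383.0, -85.0, 9.0], [410.0, -59.0, 31.0], [426.0, -37.0, 63.0]]
side table z -0.2731154764991288
side gun 1813 [[429.0, -248.0, 10.0], [542.0, -201.0, 37.0], [598.0, -112.0, 44.0]]
side furn 5271 [[426.0, 381.0, 27.0], [488.0, 441.0, 141.0], [632.0, 586.0, 192.0]]
centre [ 560.38370901 -187.6020229 ]
```

View pics/top.png

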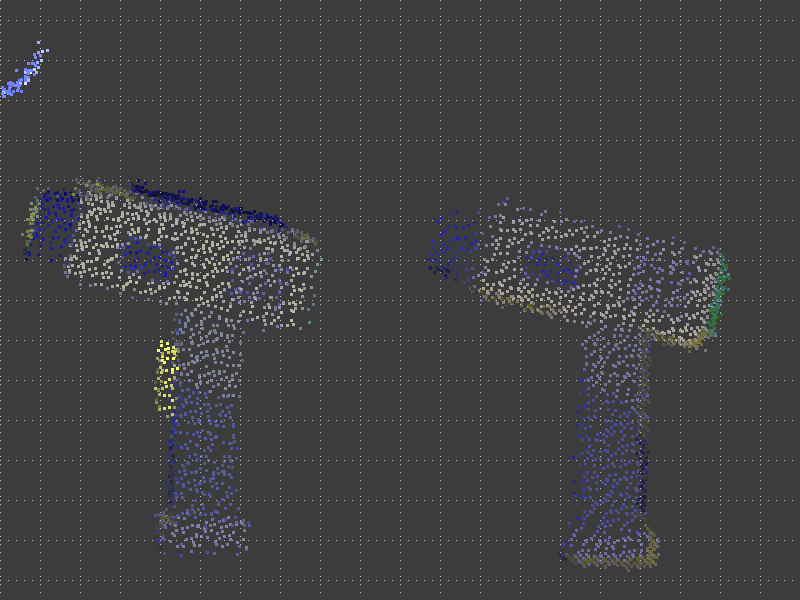

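The top map (2 px/mm, up = +x, left = +y) shows the gun's head pointing left and slightly up. The handle is nearly vertical, at u≈175–240 in the left view, and the pale trigger is at (167,378). Next I fit the gun and furnace poses.

```bash
cat > fit.py <<'E'
from h import *
from cell import vision
def gun(Q,tag):
    # handle axis from top-surface pts, head from rect
    xy=Q[:,:2]
    top=Q[(Q[:,2]>34)&(Q[:,2]<50)]
    hd=top[(top[:,0]>556)&(top[:,0]<650)]; han=top[(top[:,0]>450)&(top[:,0]<535)]
    # handle edges per slice
    xs=[];c=[];w=[]
    for x in range(455,535,8):
        s=han[abs(han[:,0]-x)<5][:,1]
        if len(s)>8: lo,hi=np.percentile(s,[3,97]); xs.append(x);c.append((lo+hi)/2);w.append(hi-lo)
    p=np.polyfit(xs,c,1); print(tag,'handle y(x) slope',p[0],'at 525',np.polyval(p,525),'w',np.round(w))
    r=cv2.minAreaRect(hd[:,:2].astype(np.float32)); print(tag,'head rect',r, np.percentile(top[:,2],[10,50,90]))
    print(tag,'x range of top',np.percentile(top[:,0],[0.5,99.5]))
for n,g,f in(("scene",(208,195,275,266),(468,205,610,322)),("side",(330,272,404,335),(163,145,254,228))):
    d=np.load(n+"0.npy"); P=cloud(vision.camera_info(n),d); im=cv2.imread(f"pics/{n}0.png").astype(int)
    sub=lambda b,A:A[b[1]:b[3],b[0]:b[2]].reshape(-1,A.shape[2])
    Q=sub(g,P); Q=Q[(Q[:,2]>8)&(Q[:,2]<60)&(Q[:,0]<640)&(Q[:,1]<-80)]; gun(Q,n)
    Q=sub(f,P); C=sub(f,im)
    T=Q[abs(Q[:,2]-190)<4]; print(n,'top rect',cv2.minAreaRect(T[:,:2].astype(np.float32)),np.median(T[:,2]))
    wht=(C.min(1)>195)&(Q[:,2]>60)&(Q[:,2]<160); K=Q[wht&(Q[:,1]<460)]
    print(n,'collar',len(K),np.percentile(K,[2,50,98],axis=0).round().tolist())
    # front plane
    if n=="side":
        best=None
        F=Q[(Q[:,2]>25)&(Q[:,2]<180)]
        rng=np.random.default_rng(0)
        for lab in range(3):
            bi=np.zeros(len(F),bool)
            for _ in range(600):
                a,b=F[rng.choice(len(F),2,0),:2]; nn=np.array([-(b-a)[1],(b-a)[0]]); L=np.linalg.norm(nn)
                if L<40: continue
                i=abs((F[:,:2]-a)@nn/L)<2.0
                if i.sum()>bi.sum(): bi=i
            G=F[bi]; m=G.mean(0); v=np.linalg.svd(G[:,:2]-m[:2],full_matrices=0)[2][0]
            print('plane',lab,len(G),m.round(1),'dir deg',np.degrees(np.arctan2(v[1],v[0])).round(2),'ext',np.ptp((G[:,:2]-m[:2])@v)); F=F[~bi]
E
python3 fit.py
```

```text
scene handle y(x) slope -0.05813641586303007 at 525 -191.06894364055208 w [37. 32. 30. 30. 32. 29. 27. 29. 31. 31.]
scene head rect ((584.9117431640625, -174.81951904296875), (146.28057861328125, 53.64347457885742), 79.02169799804688) [36.13656558 39.72073958 43.26424801]
scene x range of top [435.88749332 614.66828724]
scene top rect ((542.056640625, 509.7594909667969), (180.6720428466797, 199.3028564453125), 14.961316108703613) 189.2323951004047
scene collar 545 [[545.0, 381.0, 84.0], [584.0, 398.0, 138.0], [612.0, 417.0, 152.0]]
side handle y(x) slope -0.03688236624787799 at 525 -194.75210187786132 w [32. 32. 31. 32. 31. 31. 32. 31. 30. 29.]
side head rect ((578.7573852539062, -178.3739776611328), (149.7016143798828, 52.35602951049805), 81.18360900878906) [36.17413945 39.45960782 42.49050114]
side x range of top [428.60688499 605.43048453]
side top rect ((533.6171264648438, 506.3035888671875), (184.18536376953125, 207.36216735839844), 14.588518142700195) 189.6424445747606
side collar 272 [[522.0, 373.0, 80.0], [550.0, 389.0, 120.0], [594.0, 408.0, 152.0]]
plane 0 1199 [449.5 479.8 103.7] dir deg -75.05 ext 200.54964523843063
plane 1 614 [541.6 406.3 106.9] dir deg -166.18 ext 173.7059937557227
plane 2 396 [449.8 491.6 108.5] dir deg -75.11 ext 206.05268416845172
```

```bash
cat >> h.py <<'E'
def delta(x,y,z,yaw,n=1):
    from cell import monitor
    s=monitor.read_state(); A=R.from_rotvec(s['orientation']); a=np.radians(yaw); c,q=np.cos(a),np.sin(a)
    B=R.from_matrix(np.array([[-q,c,0],[c,q,0],[0,0,-1]]))
    print('t',round(s['time_s'],2),'tcp',s['tcp_pos'].round(1),'y yaw',np.degrees(np.arctan2(*A.as_matrix()[1::-1,1])).round(2),'q',s['joint_pos'].round(2),'w',round(s['gripper_width'],3))
    print('turn',(A.inv()*B).as_rotvec().round(4),'shift',A.inv().apply(np.array([x,y,z])-s['tcp_pos']).round(1))
E
python3 -c "
from h import *
delta(516,-193,400,88)"
```

```text
t 0.1 tcp [213.7 451.9 404.3] y yaw 64.69 q [ 1.13  0.21 -0.03  1.32 -0.    1.57] w 1.001
turn [-1.000e-03 -2.000e-04 -4.069e-01] shift [-549.  -453.7    4.7]
```

Call:
play_rows([
  [[0,0,0],[-30,-25,0],-1],
  [[0,0,0],[-60,-50,0],-1],
  [[0,0,0],[-90,-75,0],-1],
  [[0,0,0],[-120,-100,0],-1],
  [[0,0,0],[-150,-125,0],-1],
], force=60)

```text
time_s: 0.52
tcp_pos: [296.0, 273.1, 404.5]
orientation: [-0.687, -3.065, 0.0]
wrist_force: [1.0, 1.5, -0.1]
gripper_width: 0.999
finger_force: 0.0
```

Call:
play_rows([
  [[0,0,0],[-30,-25,0],-1],
  [[0,0,0],[-60,-50,0],-1],
  [[0,0,0],[-90,-75,0],-1],
  [[0,0,0],[-120,-100,0],-1],
  [[0,0,0],[-150,-125,0],-1],
])

```text
time_s: 0.93
tcp_pos: [378.2, 95.8, 404.7]
orientation: [0.688, 3.065, 0.0]
wrist_force: [1.8, 1.0, 1.1]
gripper_width: 1.0
finger_force: 0.0
```

Call:
play_rows([
  [[0,0,0],[-30,-25,0],-1],
  [[0,0,0],[-60,-50,0],-1],
  [[0,0,0],[-90,-75,0],-1],
  [[0,0,0],[-120,-100,0],-1],
  [[0,0,0],[-150,-125,0],-1],
])

```text
time_s: 1.35
tcp_pos: [460.5, -81.6, 404.5]
orientation: [-0.689, -3.065, -0.0]
wrist_force: [0.9, 1.4, 0.6]
gripper_width: 1.003
finger_force: 0.0
```

```bash
python3 -c "
from h import *
delta(516,-193,400,88)"
```

```text
t 1.35 tcp [460.5 -81.6 404.5] y yaw 64.66 q [-0.18  0.15 -0.12  1.31  0.    0.27] w 1.003
turn [ 0.000e+00 -2.000e-04 -4.073e-01] shift [-97.9 -77.    4.5]
```

Call:
play_rows([
  [[0,0,-0.1],[-26,-20,0],-1],
  [[0,0,-0.2],[-52,-40,0],-1],
  [[0,0,-0.3],[-77,-60,0],-1],
  [[0,0,-0.4],[-98,-77,4],-1],
  [[0,0,-0.407],[-98,-77,4],-1],
])

```text
time_s: 1.77
tcp_pos: [517.0, -194.6, 399.0]
orientation: [-0.048, -3.14, 0.0]
wrist_force: [1.3, -0.7, -0.2]
gripper_width: 0.999
finger_force: 0.0
```

Call:
play_rows([
  [[0,0,0],[0,0,0],-1],
  [[0,0,0],[0,0,0],-1],
])

```text
time_s: 1.93
tcp_pos: [515.7, -190.6, 400.4]
orientation: [-0.057, -3.14, -0.001]
wrist_force: [0.5, 0.1, 0.5]
gripper_width: 0.997
finger_force: 0.0
```

Run:
```python
from h import *
from cell import vision
delta(516,-193,400,88)
i=vision.camera_info("wrist"); im,d=vision.capture("wrist"); cv2.imwrite("pics/w1.png",im)
P=cloud(i,d); np.save("w1P.npy",P)
print(i['eye'],R.from_rotvec(i['attitude']).as_matrix().round(3).tolist(),'depth ok',(d>0).mean(), 'table',np.median(P[abs(P[...,2])<12][:,2]))
```

```text
t 1.93 tcp [ 515.7 -190.6  400.4] y yaw 87.91 q [-0.35  0.32  0.09  1.35  0.   -0.32] w 0.997
turn [ 0.0005 -0.0008 -0.0016] shift [-0.4 -2.4  0.4]
[ 437.22278261 -187.02466908  369.98997804] [[0.036, -0.953, -0.301], [0.999, 0.034, 0.01], [0.001, -0.301, 0.954]] depth ok 0.99595703125 table 0.18639544100588523
```

View pics/w1.png

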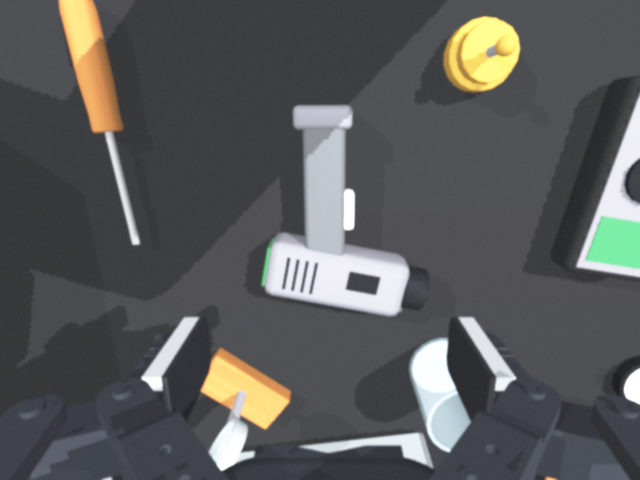

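The wrist view shows the handle at cols 305–345, rows 128–250, and the trigger at (349,210). The head spans (265–408, 235–315) and the nose ends at about (428,288). I fit the gun's pose from this close view.

Run:
```python
from h import *
P=np.load("w1P.npy"); im=cv2.imread("pics/w1.png").astype(int)
box=np.zeros((480,640),bool); box[95:325,255:435]=1
Z=P[...,2]
han=box&(Z>30); han[:135]=0; han[232:]=0; han[:, :295]=0; han[:,365:]=0
xs,c,w=[],[],[]
for r in range(138,230,4):
    u=np.where(im[r,295:365].min(-1)>75)[0]+295
    s=P[r,u]; s=s[(s[:,2]>34)]
    # keep handle only (exclude trigger, z<32)
    xs.append(s[:,0].mean()); lo,hi=s[:,1].min(),s[:,1].max(); c.append((lo+hi)/2); w.append(hi-lo)
p=np.polyfit(xs,c,1); print('handle slope',p,'w',np.round(w,1),'normal yaw',90+np.degrees(np.arctan(-0-0))+np.degrees(-np.arctan(p[0])) ,'z',np.median(P[han][:,2]))
print('x',np.round(xs[::4]),'c',np.round(c[::4],1))
hd=box&(Z>38)&(Z<48); hd[:225]=0
m=hd.astype(np.uint8); m=cv2.morphologyEx(m,cv2.MORPH_OPEN,np.ones((25,25),np.uint8)); Q=P[m>0]
r=cv2.minAreaRect(Q[:,:2].astype(np.float32)); print('head top rect',r,np.median(Q[:,2]))
t=box&(im.min(-1)>200)&(Z>12)&(Z<34); t[:185]=0;t[232:]=0;t[:,:340]=0;t[:,358:]=0; T=P[t]; print('trigger',len(T),np.percentile(T,[3,50,97],axis=0).round(1))
al=box&(Z>25); al[140:]=0; print('foot x min',np.percentile(P[al&(Z>35)],[1,50],axis=0).round(1))
```

```text
handle slope [-3.49424916e-02 -1.74759952e+02] w [33.3 33.4 33.5 33.6 33.7 32.9 33.  33.1 33.2 33.3 32.6 32.7 32.8 32.8
 33.1 33.1 33.2 32.4 32.5 32.6 32.7 32.9 33. ] normal yaw 92.00124307054318 z 39.07758710578128
x [455. 468. 478. 493. 506. 520.] c [-190.7 -191.2 -191.3 -192.2 -192.8 -192.8]
head top rect ((566.364990234375, -209.9979248046875), (66.43846893310547, 43.69945526123047), 88.02510833740234) 41.97490593933799
trigger 349 [[ 500.  -175.3   23.9]
 [ 515.3 -171.8   27.9]
 [ 531.3 -168.1   29.5]]
foot x min [[ 430.4 -213.1   37. ]
 [ 441.6 -190.6   41.4]]
```

```bash
python3 -c "
from h import *
delta(514,-192.7,177,88)"
```

```text
t 1.98 tcp [ 515.6 -190.3  400.7] y yaw 87.95 q [-0.35  0.32  0.09  1.35  0.   -0.32] w 0.998
turn [ 0.0003 -0.0003 -0.0009] shift [  1.4  -2.6 223.7]
```

Call:
play_rows([
  [[0,0,0],[1.5,-2.5,36],-1],
  [[0,0,0],[1.5,-2.5,72],-1],
  [[0,0,0],[1.5,-2.5,105],-1],
  [[0,0,0],[1.5,-2.5,135],-1],
  [[0,0,0],[1.5,-2.5,160],-1],
])

```text
time_s: 2.4
tcp_pos: [513.5, -192.0, 239.1]
orientation: [-0.054, -3.14, -0.001]
wrist_force: [0.7, 0.3, 0.2]
gripper_width: 1.003
finger_force: 0.0
```

Call:
play_rows([
  [[0,0,0],[0,0,15],-1],
  [[0,0,0],[0,0,25],-1],
  [[0,0,0],[0,0,32],-1],
  [[0,0,0],[0,0,32],-1],
  [[0,0,0],[0,0,32],-1],
])

```text
time_s: 2.82
tcp_pos: [514.6, -193.2, 209.5]
orientation: [0.054, 3.14, -0.0]
wrist_force: [-0.4, 0.1, 0.3]
gripper_width: 1.002
finger_force: 0.0
```

Run:
```python
from h import *
from cell import vision
delta(514,-192.7,177,88)
im,d=vision.capture("wrist"); cv2.imwrite("pics/w2.png",im)
```

```text
t 2.82 tcp [ 514.6 -193.2  209.5] y yaw 88.01 q [-0.36  0.43 -0.25  0.89  0.   -0.32] w 1.002
turn [-0.0003  0.0009  0.0003] shift [ 0.6  0.5 32.5]
```

View pics/w2.png

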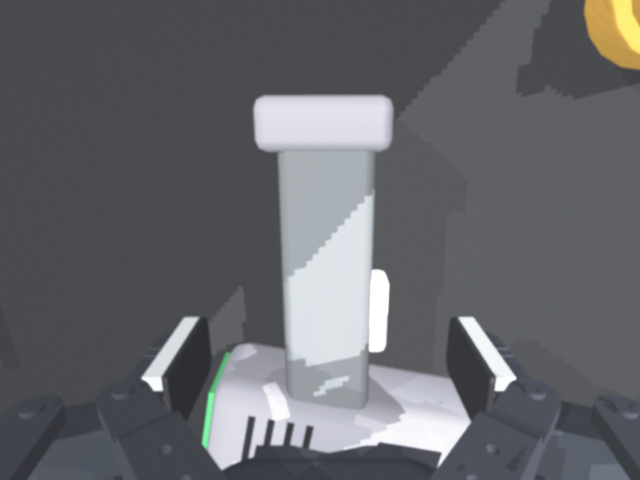

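The handle (cols 285–370) is centred between the open pads at cols 190 and 465, with the trigger at (378,310). I continue down and close.

Call:
play_rows([
  [[0,0,0],[0.5,0.5,15],-1],
  [[0,0,0],[0.5,0.5,26],-1],
  [[0,0,0],[0.5,0.5,32],-1],
  [[0,0,0],[0.5,0.5,32],-1],
  [[0,0,0],[0.5,0.5,32],-1],
])

```text
time_s: 3.28
tcp_pos: [514.0, -192.9, 177.3]
orientation: [0.055, 3.141, -0.0]
wrist_force: [0.3, 1.1, -0.0]
gripper_width: 0.996
finger_force: 0.0
```

Call:
play_rows([
  [[0,0,0],[0,0,0],0],
  [[0,0,0],[0,0,0],0.3],
  [[0,0,0],[0,0,0],1],
  [[0,0,0],[0,0,0],1],
  [[0,0,0],[0,0,0],1],
], force=60)

```text
time_s: 3.7
tcp_pos: [514.1, -193.1, 177.4]
orientation: [0.055, 3.14, -0.001]
wrist_force: [-0.5, -1.6, 9.6]
gripper_width: 0.389
finger_force: 60.6
```

Call:
play_rows([
  [[0,0,0],[0,0,0],1],
  [[0,0,0],[0,0,0],1],
  [[0,0,0],[0,0,0],1],
  [[0,0,0],[0,0,0],1],
  [[0,0,0],[0,0,0],1],
])

```text
time_s: 4.12
tcp_pos: [514.1, -193.1, 177.4]
orientation: [0.055, 3.14, -0.001]
wrist_force: [-0.2, -1.1, 7.5]
gripper_width: 0.386
finger_force: 60.6
```

Call:
play_rows([
  [[0,0,0],[0,0,-10],1],
  [[0,0,0],[0,0,-30],1],
  [[0,0,0],[0,0,-60],1],
  [[0,0,0],[0,0,-85],1],
  [[0,0,0],[0,0,-100],1],
])

```text
time_s: 4.53
tcp_pos: [514.1, -193.0, 280.0]
orientation: [0.055, 3.139, -0.001]
wrist_force: [0.1, 0.0, -2.5]
gripper_width: 0.387
finger_force: 59.9
```

Call:
play_rows([
  [[0,0,0],[0,0,-10],1],
  [[0,0,0],[0,0,-10],1],
  [[0,0,0],[0,0,-10],1],
  [[0,0,0],[0,0,-10],1],
])

```text
time_s: 4.87
tcp_pos: [513.5, -192.7, 285.6]
orientation: [-0.055, -3.139, -0.001]
wrist_force: [-0.7, 0.8, -2.6]
gripper_width: 0.39
finger_force: 59.9
```

Run:
```python
from h import *
from cell import vision
delta(566.5,169,280,116.5)
i=vision.camera_info("wrist"); im,d=vision.capture("wrist"); cv2.imwrite("pics/w3.png",im); np.save("w3P.npy",cloud(i,d))
im,d=vision.capture("side"); np.save("side1P.npy",cloud(vision.camera_info("side"),d)); cv2.imwrite("pics/side1.png",im)
```

```text
t 4.87 tcp [ 513.5 -192.7  285.6] y yaw 88.0 q [-0.36  0.36 -0.14  1.07 -0.   -0.32] w 0.39
turn [ 0.0009 -0.0015 -0.4974] shift [-40.4 363.4   5.7]
```

View pics/w3.png

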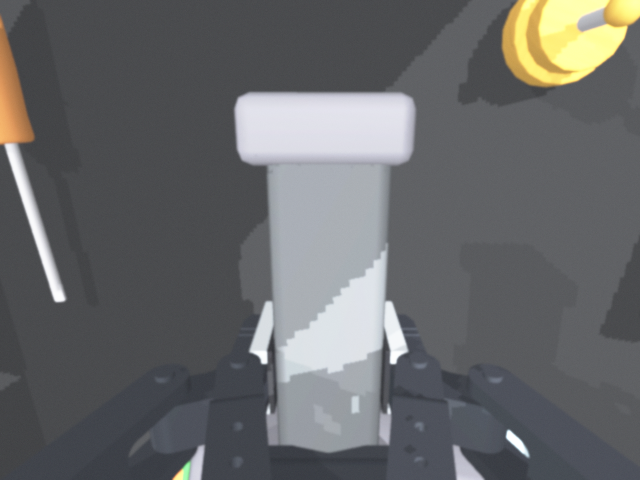

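The handle is gripped squarely, and the foot at (325,128) is clear of the bench. I check its tilt and height in the hand.

Run:
```python
from h import *
P=np.load("w3P.npy")
H=P[175:290,285:375].reshape(-1,3); H=H[H[:,2]>100]
A=np.c_[H[:,:2]-[513.5,-192.7],np.ones(len(H))]; k,*_=np.linalg.lstsq(A,H[:,2],rcond=None); print('handle top plane slopes',k)
print('foot end x',np.percentile(P[97:155,270:380].reshape(-1,3)[:,0],1))
xs,c=[],[]
for r in range(178,290,6):
    s=P[r,255:400]; s=s[s[:,2]>k[2]-6]; xs.append(s[:,0].mean());c.append((s[:,1].min()+s[:,1].max())/2)
print(np.polyfit(np.array(xs)-513.5,c,1))
S=np.load("side1P.npy").reshape(-1,3); G=S[(S[:,2]>85)&(S[:,2]<165)&(S[:,0]>400)&(S[:,0]<640)&(S[:,1]<-80)&(S[:,1]>-270)]
h=G[(G[:,0]>545)]; print(len(G),cv2.minAreaRect(h[:,:2].astype(np.float32)),np.percentile(h[:,2],[2,50,90,98]))
```

```text
handle top plane slopes [-1.37815223e-01  3.58331072e-03  1.41308147e+02]
foot end x 430.8534233153478
[-3.83383149e-02 -1.91873169e+02]
1441 ((573.2865600585938, -197.04074096679688), (107.99530792236328, 49.81631851196289), 83.2608642578125) [112.52309096 143.99166012 149.79681115 150.72757521]
```

Run:
```python
from h import *
from cell import vision
P=np.load("w3P.npy"); print('wrist table',np.median(P[60:90,60:200][...,2]),np.median(P[300:400,60:150][...,2]))
im,d=vision.capture("scene"); Ss=cloud(vision.camera_info("scene"),d)
for n,S in(("side",np.load("side1P.npy")),("scene",Ss)):
    S=S.reshape(-1,3); G=S[(S[:,2]>85)&(S[:,2]<165)&(S[:,0]>400)&(S[:,0]<640)&(S[:,1]<-80)&(S[:,1]>-270)]
    for x in range(425,625,15):
        s=G[abs(G[:,0]-x)<8]; 
        if len(s)>5: print(n,x,len(s),np.percentile(s[:,2],[50,90]).round(1),np.percentile(s[:,1],[3,97]).round(0))
```

```text
wrist table 0.19807463152176297 0.1526316239552301
side 425 230 [132.6 148.1] [-213. -171.]
side 440 122 [147.2 149.7] [-214. -171.]
side 455 103 [145.  147.5] [-209. -178.]
side 470 114 [144.1 147.5] [-209. -177.]
side 485 110 [144.2 147.1] [-210. -177.]
side 500 258 [146.5 162.2] [-234. -151.]
side 515 110 [147.2 163.3] [-239. -168.]
side 530 48 [134.  146.7] [-238. -172.]
side 545 178 [130.3 146.8] [-244. -209.]
side 560 125 [138.9 149.1] [-248. -144.]
side 575 109 [145.4 150.2] [-251. -215.]
side 590 26 [147.2 149.1] [-247. -182.]
scene 440 6 [147.8 151.3] [-173. -165.]
scene 455 11 [146.4 148.5] [-183. -174.]
scene 470 16 [144.2 147.5] [-178. -171.]
scene 485 7 [146.4 147.7] [-204. -172.]
scene 500 37 [147.6 162.2] [-211. -163.]
scene 515 156 [146.4 162.1] [-227. -158.]
scene 530 196 [146.7 161.9] [-221. -153.]
scene 545 101 [146.6 148.9] [-235. -174.]
scene 560 144 [148.6 150.9] [-239. -143.]
scene 575 253 [149.  151.3] [-240. -119.]
scene 590 403 [147.4 150.9] [-241. -101.]
scene 605 505 [140.8 148.7] [-220. -104.]
scene 620 178 [131.6 142.2] [-168. -108.]
```

Both fixed cameras agree that the gun is level in the grip: handle top 147 mm, head and foot 150 mm. My wrist fit included other surfaces, so I ignore it. Now the transit.

Call:
play_rows([
  [[0,0,-0.06],[-3,15,0],1],
  [[0,0,-0.16],[-6,35,0],1],
  [[0,0,-0.27],[-9,58,0],1],
  [[0,0,-0.38],[-12,82,0],1],
  [[0,0,-0.48],[-15,105,0],1],
])

```text
time_s: 5.43
tcp_pos: [532.3, -87.4, 286.1]
orientation: [0.701, -3.061, -0.001]
wrist_force: [0.0, 0.1, -1.9]
gripper_width: 0.391
finger_force: 60.1
```

```bash
python3 -c "
from h import *
delta(571,152,275,116.5)"
```

```text
t 5.43 tcp [532.3 -87.4 286.1] y yaw 115.81 q [-0.16  0.34 -0.16  1.06  0.   -0.61] w 0.391
turn [ 0.0006 -0.0009 -0.0121] shift [-139.1  198.7   11.1]
```

Call:
play_rows([
  [[0,0,-0.01],[-15,22,0],1],
  [[0,0,-0.01],[-32,45,0],1],
  [[0,0,-0.01],[-48,69,0],1],
  [[0,0,-0.01],[-64,92,0],1],
  [[0,0,-0.01],[-80,115,0],1],
])

```text
time_s: 5.85
tcp_pos: [555.0, 51.2, 286.1]
orientation: [0.709, -3.06, -0.0]
wrist_force: [1.0, -0.3, -3.1]
gripper_width: 0.386
finger_force: 60.1
```

Call:
play_rows([
  [[0,0,0],[-15,22,0],1],
  [[0,0,0],[-30,42,4],1],
  [[0,0,0],[-43,61,8],1],
  [[0,0,0],[-53,76,11],1],
  [[0,0,0],[-59,84,11],1],
])

```text
time_s: 6.27
tcp_pos: [570.9, 153.0, 274.3]
orientation: [0.711, -3.058, -0.0]
wrist_force: [0.7, 0.0, -1.8]
gripper_width: 0.389
finger_force: 60.1
```

Call:
play_rows([
  [[0,0,0],[0,0,0],1],
  [[0,0,0],[0,0,0],1],
  [[0,0,0],[0,0,0],1],
])

```text
time_s: 6.52
tcp_pos: [571.2, 150.4, 275.7]
orientation: [0.708, -3.06, 0.0]
wrist_force: [-0.1, -0.0, -2.8]
gripper_width: 0.39
finger_force: 60.1
```

Run:
```python
from h import *
from cell import vision
delta(566.5,169,266.5,116.5)
for n in("scene","side","wrist"):
    i=vision.camera_info(n); im,d=vision.capture(n); cv2.imwrite(f"pics/{n}4.png",im); np.save(n+"4P.npy",cloud(i,d))
```

```text
t 6.52 tcp [571.2 150.4 275.7] y yaw 116.05 q [ 0.26  0.45 -0.03  1.09 -0.   -0.2 ] w 0.39
turn [-0.0002 -0.0004 -0.0079] shift [-4.  18.8  9.2]
```

View pics/scene4.png

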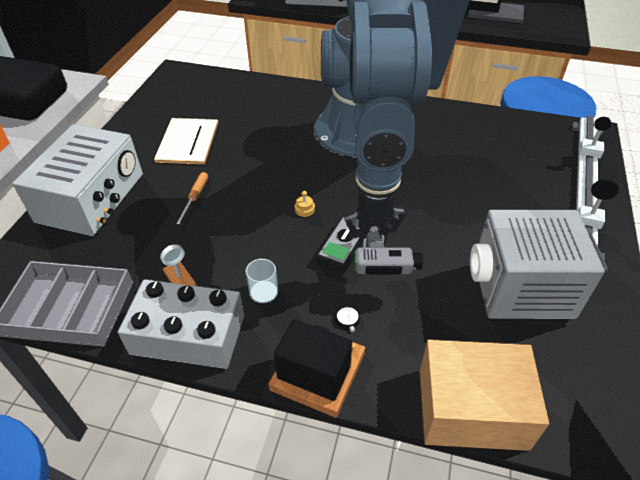

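View pics/side4.png

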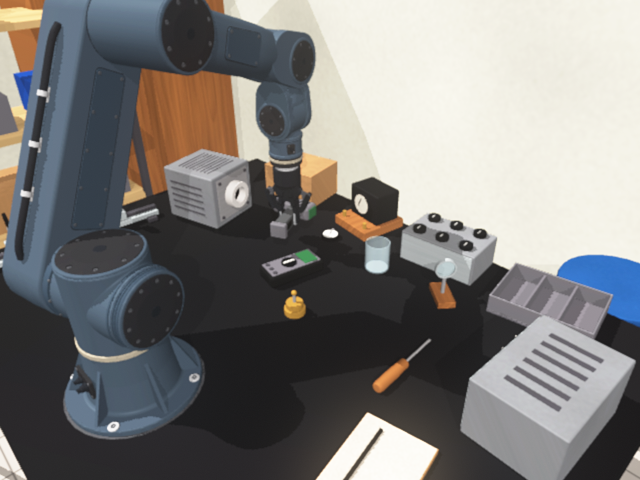

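The scene view shows the gun's head at (357–413, 248–272) with its nose at (420,262), pointing at the collar at (482,262). Nothing else has moved. I measure gun and mouth in the same camera's frame.

Run:
```python
from h import *
P=np.load("scene4P.npy"); im=cv2.imread("pics/scene4.png").astype(int)
def sub(b): return P[b[1]:b[3],b[0]:b[2]].reshape(-1,3),im[b[1]:b[3],b[0]:b[2]].reshape(-1,3)
Q,C=sub((354,243,428,276)); Q=Q[(Q[:,2]>90)&(Q[:,2]<150)&(Q[:,0]>560)&(Q[:,1]<290)]
top=Q[Q[:,2]>np.percentile(Q[:,2],97)-5]
print('head z',np.percentile(Q[:,2],[2,50,98]).round(1))
print('all rect',cv2.minAreaRect(Q[:,:2].astype(np.float32)))
print('top rect',cv2.minAreaRect(top[:,:2].astype(np.float32)))
# outer wall line (gun y=-86)
wl=Q[(Q[:,2]<np.percentile(Q[:,2],97)-8)&(Q[:,2]>107)]
v=cv2.fitLine(wl[:,:2].astype(np.float32),cv2.DIST_HUBER,0,.01,.01).ravel(); print('wall yaw',np.degrees(np.arctan2(v[1],v[0]))%180,'pt',v[2:])
a=np.radians(104.9); fx=np.array([np.cos(a),np.sin(a)]); fy=np.array([-fx[1],fx[0]])
for nm,A in(('gun',Q),):
    print(nm,'along',np.percentile(A[:,:2]@fx,[1,99]).round(1),'cross',np.percentile(A[:,:2]@fy,[1,99]).round(1))
print('wall cross',np.percentile(wl[:,:2]@fy,[10,50,90]).round(1))
K,C=sub((468,235,500,290)); m=(C.min(1)>170)&(K[:,2]>55)&(K[:,2]<165)&(K[:,1]<430); K=K[m]
print('collar along',np.percentile(K[:,:2]@fx,[1,99]).round(1),'cross',np.percentile(K[:,:2]@fy,[1,99]).round(1),'z',np.percentile(K[:,2],[1,99]).round(1))
F,_=sub((468,205,610,322)); T=F[abs(F[:,2]-190)<4]; r=cv2.minAreaRect(T[:,:2].astype(np.float32)); c=np.array(r[0]); print('case',r,'along',c@fx,'cross',c@fy)
```

```text
head z [107.5 136.2 142.2]
all rect ((610.1768188476562, 194.50552368164062), (92.5750503540039, 146.5068359375), 14.801473617553711)
top rect ((619.1995849609375, 196.87681579589844), (61.488304138183594, 143.97940063476562), 14.362496376037598)
wall yaw 105.661316 pt [649.1263  201.35461]
gun along [-41.8 101. ] cross [-684.6 -605.4]
wall cross [-683.5 -678.8 -655.8]
collar along [223.6 250.8] cross [-695.1 -624.8] z [ 81.  153.2]
case ((541.3469848632812, 509.4065856933594), (179.37548828125, 199.55860900878906), 14.577346801757812) along 353.0802767790449 cross -654.1299150153313
```

Gun yaw is about 105°, parallel to the furnace axis. The lens-to-mouth distance is about 120 mm, the cross error is under 4 mm and the sight height is about 119.5 mm. I advance 20 mm and lower 9.5 mm.

Call:
play_rows([
  [[0,0,0],[-1,5,2.5],1],
  [[0,0,0],[-2,10,5],1],
  [[0,0,0],[-3,15,7.5],1],
  [[0,0,0],[-4,19,9.5],1],
  [[0,0,0],[-4,19,9.5],1],
])

```text
time_s: 7.08
tcp_pos: [566.0, 170.9, 265.6]
orientation: [0.71, -3.059, -0.0]
wrist_force: [0.5, 0.9, -2.5]
gripper_width: 0.389
finger_force: 60.1
```

Call:
play_rows([
  [[0,0,0],[0,0,0],1],
  [[0,0,0],[0,0,0],1],
  [[0,0,0],[0,0,0],1],
  [[0,0,0],[0,0,0],1],
  [[0,0,0],[0,0,0],1],
])

```text
time_s: 7.5
tcp_pos: [566.5, 169.9, 266.3]
orientation: [-0.708, 3.061, -0.0]
wrist_force: [-0.9, 1.0, -2.0]
gripper_width: 0.39
finger_force: 60.1
```

Call:
play_rows([
  [[0,0,0],[0,0,0],1],
  [[0,0,0],[0,0,0],1],
  [[0,0,0],[0,0,0],1],
  [[0,0,0],[0,0,0],1],
  [[0,0,0],[0,0,0],1],
])

```text
time_s: 7.92
tcp_pos: [566.5, 170.0, 266.2]
orientation: [-0.709, 3.061, -0.0]
wrist_force: [0.2, -0.4, -3.8]
gripper_width: 0.389
finger_force: 60.1
```

Run:
```python
from h import *
from cell import vision,monitor
delta(566.5,169,266.5,116.5); print(np.abs(monitor.read_state()['joint_vel']).max(),monitor.read_state()['finger_force'])
im,d=vision.capture("scene"); P=cloud(vision.camera_info("scene"),d)
a=np.radians(104.8); fx=np.array([np.cos(a),np.sin(a)]); fy=np.array([-fx[1],fx[0]])
Q=P[243:285,354:440].reshape(-1,3); Q=Q[(Q[:,2]>85)&(Q[:,2]<145)&(Q[:,0]>560)&(Q[:,1]<310)]
print('gun along',np.percentile(Q[:,:2]@fx,[1,99]),'cross',np.percentile(Q[:,:2]@fy,[1,99]),'z98',np.percentile(Q[:,2],98), cv2.minAreaRect(Q[:,:2].astype(np.float32)))
c=np.array([541.5,509.5]); print('mouth along',c@fx-130,'cross',c@fy)
```

```text
t 7.92 tcp [566.5 170.  266.2] y yaw 116.08 q [ 0.29  0.46 -0.04  1.07 -0.   -0.16] w 0.389
turn [-0.      0.     -0.0074] shift [ 0.4 -0.9 -0.3]
0.0013294202484360389 60.13072684407234
gun along [-20.31162686 123.32733166] cross [-685.25453282 -602.28566436] z98 132.6548207873351 ((605.67626953125, 213.32464599609375), (94.61869812011719, 146.21043395996094), 16.30777359008789)
mouth along 224.2726385717416 cross -653.6844785975999
```

```bash
python3 -c "
from cell import order
print(order.hand_in())"
```

```text
the job is handed in; nothing more can be done
None
```

The job is handed in with the thermometer held steady in the air and the trigger squeezed (pads at handle width, 60 N grip). By my last measurements it is level, aimed within about 5 mm of the mouth's centre, with the lens about 100 mm in front; the hand-in gave no verdict.

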